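Unload position: release the press and draw out the test jig's nest

ROBOT

A 6-joint arm with a two-finger parallel gripper is mounted at the origin on the work surface. World frame = base frame: x ahead of the robot, y to its left, z up, the work surface at z = 0. Lengths are in mm, angles in rad, forces in N, time in s.
With the tool pointing down it reaches from about 350 to 875 mm from the base axis. Payload 4.2 kg.
Tool frame: the origin (TCP) lies where the fingers leave the gripper's body, on its centre line; the fingertips stand 73 mm ahead of it and the grasp point (between the pads) lies 54 mm ahead of it; z points along the fingers, y is the direction in which the jaws open and shut (so a half turn about z gives the same grasp; the last joint's range is limited). The gripper opens to 85 mm and grips with 20 to 120 N. Pads are 22 mm wide; open, the fingers measure 114 mm over their backs; the gripper's body (76 mm by 85 mm) begins 54 mm behind the grasp point. The pads swing forward as they close: fully open they stand 13 mm farther back than shut.
Start: joints at [-1.062, 0.385, 0.008, 0, -1.194, -0.259], TCP at [154.524, -605.576, 303.912] pointing down, gripper open.
Joint ranges: [-3.14, 3.14], [-1.21, 2.06], [-1.07, 1.41], [-3.16, 2.05], [-2.99, -0.16], [-3.1, 3.1]. Speed limits (rad/s): [2.79, 2.79, 3.14, 3.14, 3.14, 3.14].

INTERFACE

Orientations are given as a unit quaternion [x, y, z, w].
In Python, from bench import arm gives the robot as it stands.
- The arm moves only by the tool apply_moves, never from a script. Its argument "increments" is a list that holds one entry, the list of rows, each a list of 7 numbers: the shift along the tool's x, y, z scaled (see below), then the turn, a rotation vector about the tool's x, y, z scaled (see below), then the gripper's target within -1 to 1 (fully open at 1, half-way at 0, shut at -1). A call has 1 to 10 rows; each row is the pose to reach, as a shift and turn from the pose commanded when the call began, along the tool's axes at that moment; what a row does not reach only later rows make up. The controller multiplies each number of a shift by 100 mm and each number of a turn by 0.5 rad. A row lasts 1/10 s, in which the tool goes at most 50 mm and 8.59 degrees, less where a joint would pass 70% of its speed; a pose out of reach is approached as far as the arm can. A call with a number of a shift or a turn outside -1 to 1 is refused whole. A call with a gripper value outside its range is refused whole. The fingers move at their own pace and stop on an object; the grip force is fixed at half the most. Time passes only in rows, so rows that repeat a pose let the fingers close. It gives the time, the measured TCP pose, the force and the opening at its end, in the units of the state.
- arm.read_state(): the state, without advancing time (a new reading comes with each control period).
- arm.get_image(name): name is "side" or "top"; returns a dict with "img" (400x640x3 uint8, red, green, blue), "fx", "fy", "cx", "cy" (pixels), "pose" (4x4, takes a point from camera to world coordinates). Camera axes: x right, y up, looking along -z (the intrinsics and any distortion apply to the point x, -y, -z); pixel columns grow to the right and rows downward; lengths in mm; the calibration is good to about 2 mm. A picture is of the moment at which its call begins. There is no depth.
- arm.job_done(): hands the job in, once; it reports no verdict.
Trained networks look in a picture, given as the dict that the camera call returned (one of the last four; its "shot" number tells which), for a name from the list of things; names that differ only in an ending like _2 or _b are one class to them, and where a whole thing is asked for, a point or a joint stands for the part that bears it (a point fixed in the world has none). Each returns a list of dicts, best first, with "conf" (0 to 1); they miss things now and then, are a little off and sometimes report something else, mostly with a low value. They report only what shows in the picture. A call takes as long as a camera call. They do not tell look-alikes from the thing itself.
- arm.outline_of(label, picture): "pixels" (400x640 bool, what is visible of it) and "box" ([centre column, centre row, width, height] in pixels, round what is visible of it).
- arm.mark_of(label, picture): "at" ([column, row] in pixels: a listed point, or the origin of a listed thing).
The state is a dict: "clock": time; "joints": joint angles; "joint_vel": joint speeds; "joint_efforts": joint torques, N m; "position": TCP position; "ee_rot": TCP orientation; "contact_force": force on the tool from outside, world axes, zero at the start; "wrist_torque": the same for the moment, N m; "gripper_width": finger opening in mm.
Only numpy, scipy, OpenCV 4.12 (cv2) and the standard library are available. Lean on these libraries where they do the work, as an engineer would, in place of code of your own. Each camera call takes 0.05 s, during which the arm holds its last target.

TASK

The test is done and the board is still clamped in the test jig. Push the jig's bail handle all the way back so that the press head lifts, then hook a fingertip behind the upturned lip of the board nest and draw the nest out along its rails to the front stop, ready for unloading. Hook the lip from behind only, do not pinch it; leave the board untouched and seated in the nest, leave the handle back, and do not disturb the other things on the bench.

Things in the scene. Friction and masses are not known exactly. Their poses are not given: they have to be found in the camera images.
- jig: drawer-type board test jig, fixed on the bench, facing the robot within 25 degrees: grey base box 350 mm deep, 300 mm wide, its deck 75 mm above the bench, with two steel rails front to back. Origin: at bench height on the middle line, 160 mm behind the box's front face. x axis: front to back (away from the robot, along the rails), y: to the left for one facing along x, z up
- bridge (a point): top of the aluminium frame's bridge plate, at its middle, 209 mm above the bench. The plate is 90 mm along jig x, 210 mm along jig y, on two side plates over the rear of the deck; the press head hangs below it. Brass bushings on it reach 221 mm; four steel guide rods through them rise to about 250 mm when the head is up (60 mm either side of the middle, nearest 15 mm behind the front edge)
- bar (a point): middle of the bail handle's cross bar: black, round, 20 mm diameter, 200 mm long along jig y, on two steel arms outside the frame. Pivot axis along jig y, 65 mm behind the jig's origin and 160 mm above the bench; bar centre 110 mm from it. Clamped: bar leans 28 degrees to the front, 257 mm above the bench. Fully back: 18 degrees past upright, 265 mm above the bench
- bail (a joint): bail handle angle in rad: 0 = forward, head clamped down; grows as the handle goes back; 0.80 = fully back at its stop. It stays where it is left and needs about 3 to 8 N at the bar. The press head rises with it, 18 mm in all; until about 0.5 rad the head's two pins lock the nest
- lip (a point): top edge of the lip's rear face, mid-width. The lip is an upright steel flange at the nest's front end, 52 mm wide along jig y, 4 mm thick; the nest plate's top is 25 mm below this point. Behind the lip the plate is bare for over 100 mm, so a fingertip can come down there from above. A white label plate covers the lip's front face. Axes as jig
- nest (a joint): travel of the nest in m: 0 = home under the press head, grows as the nest is drawn to the front (along the jig's -x axis); 0.100 = at the front stop. Slides with about 3 N and stays where it is left
- label (a point): centre of the blank white label plate, 48 by 18 by 2 mm, on the front (outer) face of the lip. Not to be pressed: the lip is hooked from behind, not pinched
- seat (a point): centre of the board's seat in the nest, at the height on which the board's underside rests; moves with the nest, same axes as jig. White corner guides, 12 mm high above the plate, surround the board
- board_mid (a point): centre of the loose green circuit board (90 mm along jig x, 120 mm along jig y, 2 mm thick, parts up to 11 mm high) lying in the seat under the press head; 1 mm above its underside
- board: the same circuit board, origin at the centre of its underside; axes as the jig's
- tweezers: steel tweezers, 120 mm long, 8 mm high, lying on the jig's deck beside the rails, on the right seen from the front. Origin: middle, underside. Bystander
- pin_jar: small clear jar with black cap, 36 mm diameter, 42 mm high, standing on the jig's deck on the left seen from the front. Origin: centre of its underside. Bystander
- magnifier: hand magnifier, white rim 68 mm wide, black handle, 170 mm long, lying on the bench beside the jig. Origin: about its middle, underside. Bystander
- screwdriver: screwdriver, 170 mm long, black handle, lying on the bench beside the jig. Origin: about its middle, underside. Bystander
- parts_bin: small open black bin, 100 by 75 by 45 mm, on the bench beside the jig. Origin: centre of its underside. Bystander
- pump_bottle: white dispensing bottle, 66 mm diameter, 123 mm high, on the bench beside the jig. Origin: centre of its underside. Bystander
- flux_pen: white pen with grey cap, 130 mm long, lying on the bench to the right of the jig. Origin: middle, underside. Bystander
Things that resemble listed ones, but are neither listed nor needed, are in the scene too. Of the things like the board, leave any that is pink or red; of the rest the larger one is meant.

How it is judged:
By the outcome, as a careful person would: the job done as asked, in the order asked, and still so for the second after the job is handed in, with the robot touching nothing.
It also fails if it takes over 45 s, if anything falls off the work surface, if the arm or the gripper's body presses on something with over 40 N, if the wrist force passes 120 N, or if a joint passes its speed limit or range.

## Working session

There is one attempt and no reset: what is moved stays moved. The work goes in short steps, Python scripts to look and compute and a tool call to move; the robot and the scene stay as the last step left them, time stands still between calls to the robot, and variables do not carry over. Pictures are saved under pics/ and viewed, and the job is handed in when it is done.

Besides the shell and the picture viewer there is one more tool, called after "Emit:" by a JSON object that holds its "fn" and its "kwargs", one argument or row to a line. apply_moves: Moves the arm, as the interface text tells. Shifts and turns lie within -1 to 1; 1 stands for 100 mm of shift or 0.5 rad of turn. Its arguments: {"type":"object","properties":{"increments":{"type":"array"}},"required":["increments"]}

```bash
ls; mkdir -p pics; python3 - <<'E'
from bench import arm
import cv2
s=arm.read_state();print(s)
for n in("side","top"):
    p=arm.get_image(n);cv2.imwrite(f"pics/{n}0.png",p["img"][:,:,::-1]);print(n,p["fx"],p["fy"],p["cx"],p["cy"],p["pose"],[k for k in p])
    for l in["bridge","bar","lip","label","seat","board_mid","jig"]:
        print(l,[(m["at"],round(m["conf"],2)) for m in arm.mark_of(l,p)][:4])
E
```

```text
pics
{'clock': 0.0, 'joints': array([-1.06239336e+00,  3.85564561e-01,  6.58654904e-03, -5.19120886e-04,
       -1.19397955e+00, -2.58602500e-01]), 'joint_vel': array([-0.00100819, -0.00070116,  0.00083842,  0.00162811,  0.00135821,
        0.00011519]), 'joint_efforts': array([ 1.01755500e-04, -3.92284691e+01,  1.88399649e+01,  4.18634623e+00,
       -4.65685269e-03, -4.54802318e-06]), 'position': array([ 154.42646734, -605.17008193,  302.79821155]), 'ee_rot': array([-1.24480642e-01,  9.92221419e-01,  1.09238957e-03, -1.80613898e-04]), 'contact_force': array([ 0.01972288,  0.32586196, -0.29765744]), 'wrist_torque': array([-0.01622903,  0.02300617,  0.04152623]), 'gripper_width': 85.4093453497907}
side 458.3925889659288 458.3925889659288 316.974017560761 204.70575063534838 [[ 9.79271156e-01  1.35310303e-01 -1.50728646e-01  4.21980640e+02]
 [-2.01452947e-01  5.73145624e-01 -7.94305233e-01 -7.37162722e+02]
 [-2.10882178e-02  8.08204934e-01  5.88523638e-01  7.51128530e+02]
 [ 0.00000000e+00  0.00000000e+00  0.00000000e+00  1.00000000e+00]] ['img', 'fx', 'fy', 'cx', 'cy', 'pose', 'shot']
[... 290 characters left out ...]
5439559698695 319.1133315639701 194.82349982200557 [[ 3.95929553e-02  9.76375616e-01 -2.12421877e-01  3.47946109e+02]
 [-9.99208337e-01  3.95142767e-02 -4.61739044e-03  3.76778090e+01]
 [ 3.88538942e-03  2.12436527e-01  9.77167143e-01  1.23061942e+03]
 [ 0.00000000e+00  0.00000000e+00  0.00000000e+00  1.00000000e+00]] ['img', 'fx', 'fy', 'cx', 'cy', 'pose', 'shot']
bridge [([302.0, 147.3], 0.96)]
bar [([307.4, 166.5], 0.83)]
lip [([313.4, 209.6], 0.61)]
label [([312.9, 215.5], 0.73), ([368.9, 222.7], 0.31)]
seat [([300.5, 162.5], 0.77), ([308.8, 168.6], 0.17)]
board_mid [([422.8, 248.0], 0.76), ([420.7, 183.3], 0.69), ([227.7, 159.5], 0.61), ([300.2, 167.0], 0.6)]
jig [([306.2, 196.8], 0.9)]
```

View pics/side0.png

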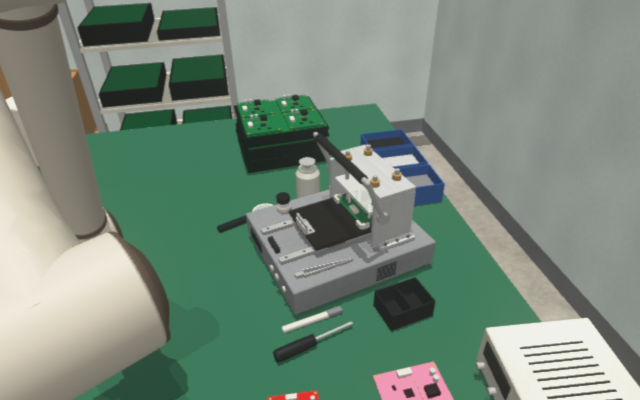

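View pics/top0.png

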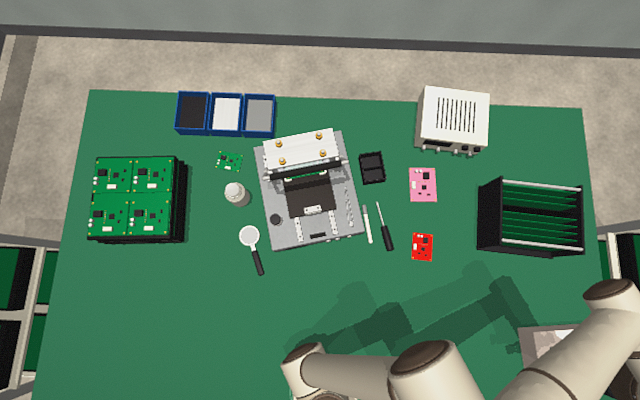

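```bash
cat > h.py <<'E'
import numpy as np,cv2
from bench import arm
def proj(p,P):
    T=np.linalg.inv(p["pose"]);P=np.atleast_2d(P);c=P@T[:3,:3].T+T[:3,3]
    return np.c_[p["cx"]+p["fx"]*c[:,0]/-c[:,2],p["cy"]-p["fy"]*c[:,1]/-c[:,2]]
def at_z(p,uv,z):
    d=np.array([(uv[0]-p["cx"])/p["fx"],-(uv[1]-p["cy"])/p["fy"],-1.]);d=p["pose"][:3,:3]@d;o=p["pose"][:3,3]
    return o+d*(z-o[2])/d[2]
def tri(ps,uvs):
    A=np.zeros((3,3));b=np.zeros(3)
    for p,uv in zip(ps,uvs):
        d=at_z(p,uv,0)-p["pose"][:3,3];d/=np.linalg.norm(d);M=np.eye(3)-np.outer(d,d);A+=M;b+=M@p["pose"][:3,3]
    return np.linalg.solve(A,b)
def crop(img,x0,y0,x1,y1,name,k=4):
    cv2.imwrite("pics/"+name,cv2.resize(img[y0:y1,x0:x1,::-1],None,fx=k,fy=k,interpolation=cv2.INTER_CUBIC))
E
python3 - <<'E'
from h import *
s=arm.get_image("side");t=arm.get_image("top")
crop(s["img"],235,120,435,270,"s1.png");crop(t["img"],220,120,400,260,"t1.png")
for l in["bridge","bar","lip","label","seat","jig","pin_jar","pump_bottle","tweezers"]:
    a=arm.mark_of(l,s);b=arm.mark_of(l,t)
    if a and b: 
        P=tri([s,t],[a[0]["at"],b[0]["at"]]);print(l,P.round(1),a[0]["at"],b[0]["at"],(proj(s,P)[0]-a[0]["at"]).round(1))
E
```

```text
bridge [684.1  98.6 207.4] [372.8, 167.9] [299.9, 164.7] [-11.1   3.2]
bar [625.1  76.5 266.5] [336.8, 156.6] [307.7, 168.8] [ 1.7 -0.6]
lip [537.   59.6 132.3] [299.9, 217.7] [313.0, 209.6] [ 1.3 -0.4]
label [529.4  59.1 105.6] [299.0, 227.2] [313.1, 214.9] [-0.6  0.2]
seat [691.7 111.   97.5] [361.8, 207.0] [299.2, 164.6] [-0.2  0.1]
jig [609.5  89.4 -12.1] [330.4, 252.3] [305.8, 196.7] [ 0. -0.]
pin_jar [513.3 167.8  78.5] [282.9, 210.4] [278.8, 217.8] [ 2.1 -0.6]
pump_bottle [603.3 326.2 -11.4] [307.4, 199.3] [237.5, 193.6] [ 2.4 -0.7]
tweezers [554.4 -65.9  84.5] [323.3, 270.1] [352.8, 210.8] [-2.2  0.6]
```

```bash
ls pics
```

```text
s1.png
side0.png
t1.png
top0.png
```

View pics/s1.png

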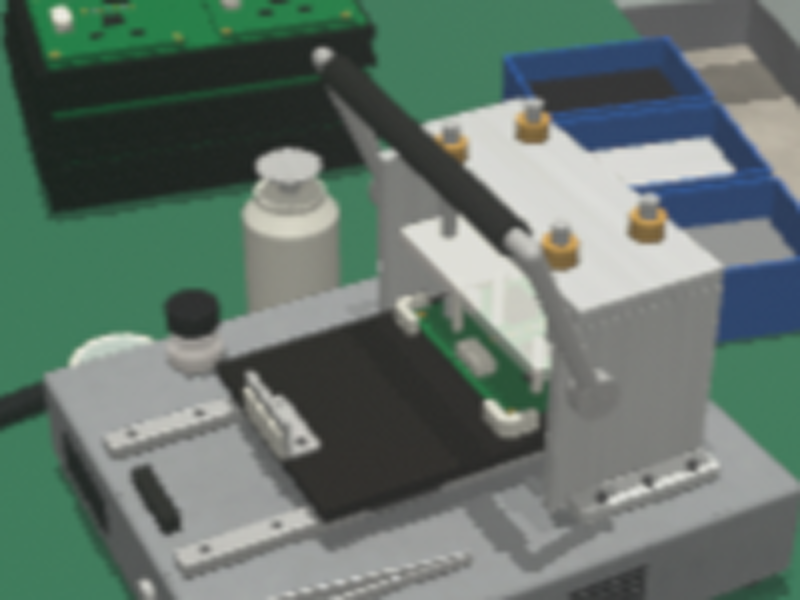

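View pics/t1.png

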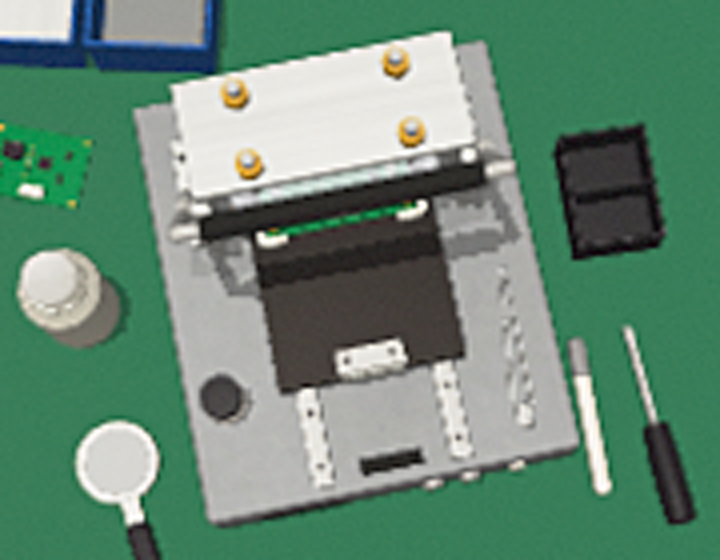

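```bash
python3 - <<'E'
from h import *
from scipy.optimize import least_squares
s=arm.get_image("side");t=arm.get_image("top")
f=lambda x,y,k=4:(220+(x+.5)/k-.5,120+(y+.5)/k-.5)
g=lambda x,y,k=4:(235+(x+.5)/k-.5,120+(y+.5)/k-.5)
# deck corners top; side front-left deck corner, bar ends
J=[(-160,150,75),(-160,-150,75),(190,-150,75),(190,150,75)]
U=[f(208,518),f(580,450),f(487,42),f(133,108)]
bx,bz=65-110*np.sin(np.radians(28)),257
B=[(bx,100,bz),(bx,-100,bz)]
UB=[f(203,227),f(482,172)];UBs=[g(328,62),g(518,240)]
def Tj(q,P):
    P=np.array(P,float);c,si=np.cos(q[2]),np.sin(q[2]);return np.c_[q[0]+c*P[:,0]-si*P[:,1],q[1]+si*P[:,0]+c*P[:,1],P[:,2]]
def res(q):
    return np.r_[(proj(t,Tj(q,J))-U).ravel(),(proj(t,Tj(q,B))-UB).ravel(),(proj(s,Tj(q,B))-UBs).ravel(), (proj(s,Tj(q,J[:1]))-[g(45,375)]).ravel()]
r=least_squares(res,[610,90,.17],x_scale=[10,10,.01]);print(r.x);print(r.fun.reshape(-1,2).round(1))
q=r.x;np.save("jig.npy",q)
def inv(P):
    P=np.atleast_2d(P)-[q[0],q[1],0];c,si=np.cos(q[2]),np.sin(q[2]);return np.c_[c*P[:,0]+si*P[:,1],-si*P[:,0]+c*P[:,1],P[:,2]]
for n,u in [("br",U_) for U_ in [f(172,85),f(450,33),f(475,150),f(190,195)]]: print("bridge",inv(at_z(t,u,209)).round(1))
# lip top: white top edge
for u in [f(335,348),f(405,338)]: print("lip rear top edge?",inv(at_z(t,u,112)).round(1))
for a,b in [((337,352),(247,378)),((405,342),(290,437))]:
    P=tri([s,t],[g(*b),f(*a)]);print("lip tri",inv(P).round(1),P.round(1))
for l in["lip","label","bar","seat"]:
    for p in(s,t):
        m=arm.mark_of(l,p); print(l,m[0]["at"],m[0]["conf"],inv(at_z(p,m[0]["at"],{"lip":110,"label":100,"bar":257,"seat":88}[l])).round(1))
E
```

```text
[6.11980744e+02 7.94456050e+01 2.47774415e-01]
[[-0.3 -0.1]
 [ 0.  -2.9]
 [-0.9 -2.5]
 [-0.5 -1.6]
 [-0.7  1.9]
 [ 0.7  1.3]
 [ 0.5  3.7]
 [-2.5  1.8]
 [ 0.8 -1.4]]
bridge [[143.6 103.7 209. ]]
bridge [[ 141.4 -105.4  209. ]]
bridge [[  48.9 -103.8  209. ]]
bridge [[ 58.  105.6 209. ]]
lip rear top edge? [[-55.8  25.2 112. ]]
lip rear top edge? [[-59.2 -29.5 112. ]]
lip tri [[-69.3  26.3 122.8]] [538.4  87.9 122.8]
lip tri [[-69.4 -27.  117.5]] [551.4  36.2 117.5]
lip [298.7, 221.2] 0.6 [[-77.5  15.5 110. ]]
lip [313.2, 211.0] 0.74 [[-75.2  -1.8 110. ]]
label [299.0, 225.6] 0.77 [[-78.7  12.2 100. ]]
label [308.8, 211.3] 0.72 [[-71.6  11.6 100. ]]
bar [337.9, 154.5] 0.84 [[ 21.7  14.8 257. ]]
bar [307.3, 169.5] 0.96 [[ 16.8  -6.1 257. ]]
seat [362.2, 203.0] 0.82 [[101.6  35.9  88. ]]
seat [298.9, 161.9] 0.56 [[96.7 10.3 88. ]]
```

```bash
cat > ov.py <<'E'
from h import *
from scipy.optimize import least_squares
def Tj(q,P):
    P=np.array(P,float);c,si=np.cos(q[2]),np.sin(q[2]);return np.c_[q[0]+c*P[:,0]-si*P[:,1],q[1]+si*P[:,0]+c*P[:,1],P[:,2]]
def inv(q,P):
    P=np.atleast_2d(P)-[q[0],q[1],0];c,si=np.cos(q[2]),np.sin(q[2]);return np.c_[c*P[:,0]+si*P[:,1],-si*P[:,0]+c*P[:,1],P[:,2]]
def wires(lipx=-75,th=0.):
    L=[]
    def box(x0,x1,y0,y1,z):
        c=[(x0,y0,z),(x1,y0,z),(x1,y1,z),(x0,y1,z)]
        for i in range(4):L.append((c[i],c[(i+1)%4]))
    box(-160,190,-150,150,75);box(-160,190,-150,150,0)
    box(53,143,-105,105,209)
    a=th-np.radians(28);bx=65+110*np.sin(a);bz=160+110*np.cos(a)
    L.append(((bx,-100,bz),(bx,100,bz)));L.append(((lipx,-26,112),(lipx,26,112)));L.append(((lipx,-26,112),(lipx,-26,87)))
    return L
def overlay(p,q,name,x0,y0,x1,y1,k=4,**kw):
    im=cv2.resize(p["img"][y0:y1,x0:x1,::-1],None,fx=k,fy=k,interpolation=cv2.INTER_CUBIC)
    for a,b in wires(**kw):
        uv=((proj(p,Tj(q,[a,b]))-[x0,y0]+.5)*k-.5).round().astype(int)
        cv2.line(im,tuple(map(int,uv[0])),tuple(map(int,uv[1])),(0,0,255),1)
    cv2.imwrite("pics/"+name,im)
E
python3 - <<'E'
from ov import *
s=arm.get_image("side");t=arm.get_image("top")
f=lambda x,y,k=4:(220+(x+.5)/k-.5,120+(y+.5)/k-.5)
J=[(-160,150,75),(-160,-150,75),(190,-150,75),(190,150,75)]
U=[f(208,518),f(580,450),f(487,42),f(133,108)]
res=lambda q:(proj(t,Tj(q,J))-U).ravel()
r=least_squares(res,[610,90,.17],x_scale=[10,10,.01]);print(r.x);print(r.fun.reshape(-1,2).round(1))
q=r.x;np.save("jig.npy",q)
overlay(s,q,"s2.png",235,120,435,270);overlay(t,q,"t2.png",220,120,400,260)
E
```

```text
[6.06225672e+02 7.78594584e+01 2.36888071e-01]
[[-0.6  1.3]
 [ 0.1 -0.4]
 [ 0.2 -0.5]
 [ 0.4 -0.5]]
```

```bash
ls pics
```

```text
s1.png
s2.png
side0.png
t1.png
t2.png
top0.png
```

View pics/s2.png

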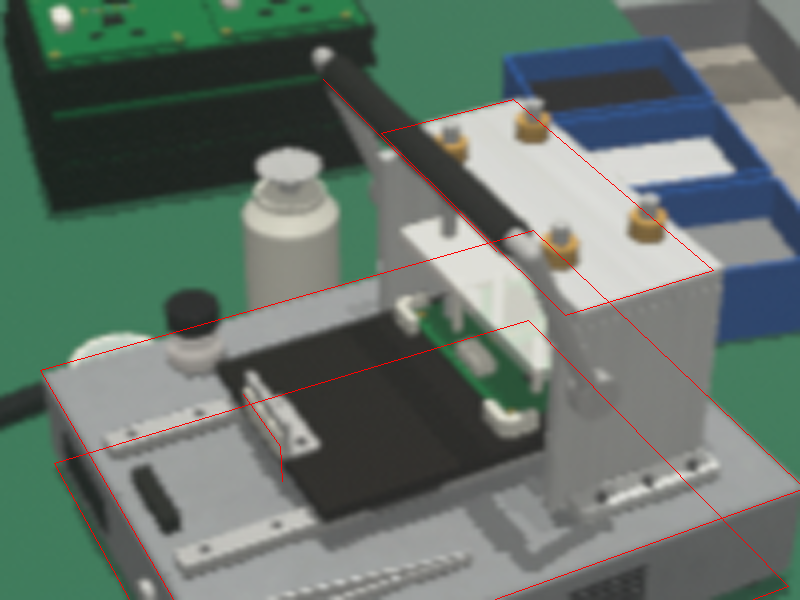

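View pics/t2.png

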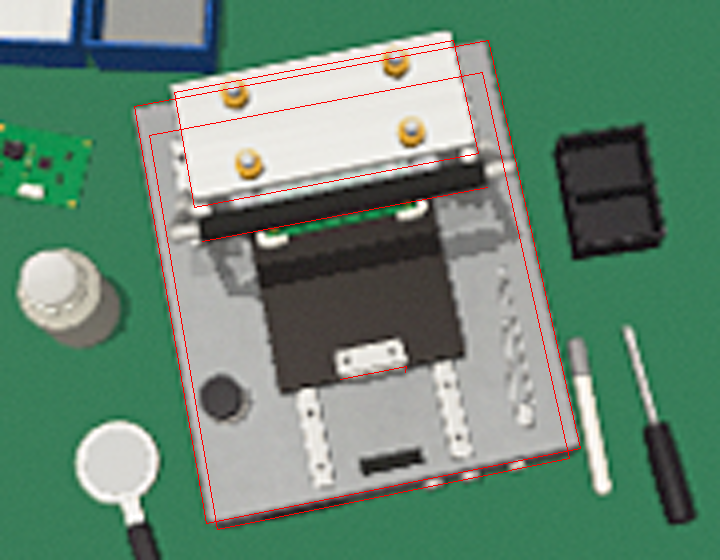

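```bash
python3 - <<'E'
from ov import *
s=arm.get_image("side");t=arm.get_image("top");q=np.load("jig.npy")
f=lambda x,y,k=4:(220+(x+.5)/k-.5,120+(y+.5)/k-.5)
g=lambda x,y,k=4:(235+(x+.5)/k-.5,120+(y+.5)/k-.5)
for a,b in [((203,227),(328,62)),((482,172),(518,240)),]: print("bar ends",inv(q,tri([s,t],[g(*b),f(*a)])).round(1))
for a,b in [((335,350),(247,376)),((405,341),(288,434))]: print("lip",inv(q,tri([s,t],[g(*b),f(*a)])).round(1))
print("tool",inv(q,arm.read_state()["position"]).round(1))
im=s["img"][205:245,280:330,::-1];cv2.imwrite("pics/lip_s.png",cv2.resize(im,None,fx=12,fy=12,interpolation=cv2.INTER_CUBIC))
im=t["img"][195:225,295:335,::-1];cv2.imwrite("pics/lip_t.png",cv2.resize(im,None,fx=12,fy=12,interpolation=cv2.INTER_CUBIC))
E
```

```text
bar ends [[ 17.8  97.1 268.8]]
bar ends [[ 25.2 -98.9 258.8]]
lip [[-62.4  27.1 123.2]]
lip [[-63.4 -27.5 119.9]]
tool [[-599.5 -558.3  303.9]]
```

```bash
ls pics
```

```text
lip_s.png
lip_t.png
s1.png
s2.png
side0.png
t1.png
t2.png
top0.png
```

View pics/lip_s.png

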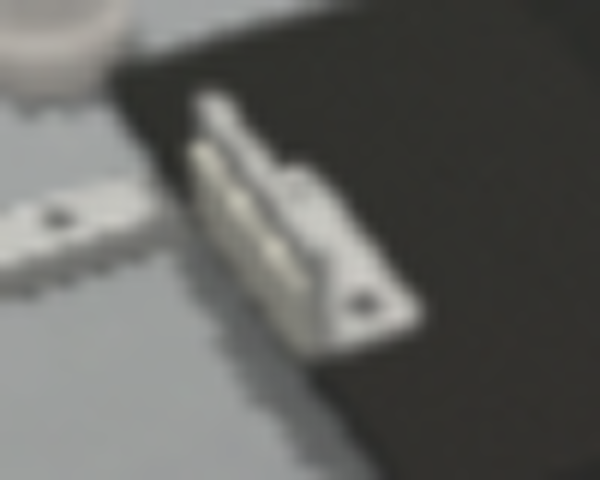

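View pics/lip_t.png

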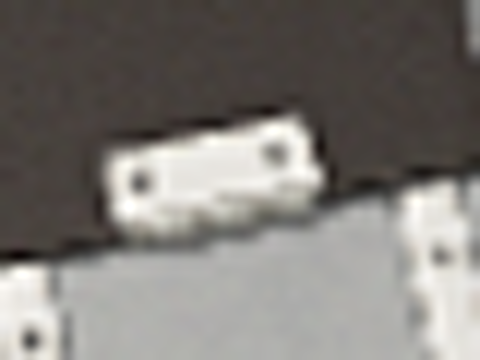

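```bash
python3 - <<'E'
from ov import *
s=arm.get_image("side");t=arm.get_image("top");q=np.load("jig.npy")
f=lambda x,y,k=4:(220+(x+.5)/k-.5,120+(y+.5)/k-.5)
g=lambda x,y,k=4:(235+(x+.5)/k-.5,120+(y+.5)/k-.5)
for a,b in [((280,392),(218,363)),((465,357),(325,518))]: print("plate",inv(q,tri([s,t],[g(*b),f(*a)])).round(1))
F=lambda x,y:(295+(x+.5)/12-.5,195+(y+.5)/12-.5)
G=lambda x,y:(280+(x+.5)/12-.5,205+(y+.5)/12-.5)
print("foot",inv(q,tri([s,t],[G(425,315),F(300,113)])).round(1))
for z in(110,115,120):
  for u in (G(225,92),G(325,268)): print("lip rear top side",z,inv(q,at_z(s,u,z)).round(1))
  for u in (F(112,205),F(322,170)): print("lip front top top",z,inv(q,at_z(t,u,z)).round(1))
E
```

```text
plate [[-72.9  73.  101.8]]
plate [[-72.5 -74.3  96.3]]
foot [[-50.2 -26.3 104.2]]
lip rear top side 110 [[-59.1  46.4 110. ]]
lip rear top side 110 [[-64. -12. 110.]]
lip front top top 110 [[-65.5  26.3 110. ]]
lip front top top 110 [[-67.1 -28.7 110. ]]
lip rear top side 115 [[-61.6  40.2 115. ]]
lip rear top side 115 [[-66.4 -17.7 115. ]]
lip front top top 115 [[-66.3  26.2 115. ]]
lip front top top 115 [[-67.9 -28.5 115. ]]
lip rear top side 120 [[-64.  34. 120.]]
lip rear top side 120 [[-68.8 -23.5 120. ]]
lip front top top 120 [[-67.2  26.2 120. ]]
lip front top top 120 [[-68.8 -28.3 120. ]]
```

Emit:
{"fn": "apply_moves", "kwargs": {
  "increments": [
    [[-0.5,0.5,-0.1,0,0,0,-1],[-1,1,-0.2,0,0,0,-1],[-1,1,-0.2,0,0,0,-1],[-1,1,-0.2,0,0,0,-1]]
  ]
}}

```text
clock: 3.0
position: [228.5, -481.0, 325.7]
ee_rot: [-0.127, 0.992, -0.001, 0.001]
contact_force: [0.3, -0.7, 0.7]
gripper_width: 28.6
```

Emit:
{"fn": "apply_moves", "kwargs": {
  "increments": [
    [[-0.5,0.5,0,0,0,0,-1],[-1,1,0,0,0,0,-1],[-1,1,0,0,0,0,-1],[-1,1,0,0,0,0,-1]]
  ]
}}

```text
clock: 3.4
position: [300.4, -359.7, 324.4]
ee_rot: [-0.127, 0.992, -0.0, 0.001]
contact_force: [0.1, -1.3, -0.1]
gripper_width: -0.1
```

Emit:
{"fn": "apply_moves", "kwargs": {
  "increments": [
    [[-0.5,0.5,0,0,0,0,-1],[-1,1,0,0,0,0,-1],[-1,1,0,0,0,0,-1],[-1,1,0,0,0,0,-1]]
  ]
}}

```text
clock: 3.8
position: [372.9, -238.6, 324.2]
ee_rot: [-0.127, 0.992, -0.0, 0.001]
contact_force: [-0.2, 0.4, 0.6]
gripper_width: 0.0
```

Emit:
{"fn": "apply_moves", "kwargs": {
  "increments": [
    [[-0.5,0.5,0,0,0,0,-1],[-1,1,0,0,0,0,-1],[-1,1,0,0,0,0,-1],[-1,1,0,0,0,0,-1]]
  ]
}}

```text
clock: 4.2
position: [445.4, -117.4, 323.9]
ee_rot: [-0.126, 0.992, -0.0, 0.0]
contact_force: [-0.5, -0.4, 0.5]
gripper_width: -0.0
```

Emit:
{"fn": "apply_moves", "kwargs": {
  "increments": [
    [[-0.5,0.5,0,0,0,0,-1],[-1,1,0,0,0,0,-1],[-1,1,0,0,0,0,-1],[-1,1,0,0,0,0,-1]]
  ]
}}

```text
clock: 4.6
position: [517.9, 4.2, 323.2]
ee_rot: [-0.126, 0.992, -0.0, 0.0]
contact_force: [-0.2, -0.3, 0.7]
gripper_width: -0.1
```

```bash
python3 - <<'E'
from ov import *
s=arm.get_image("side");q=np.load("jig.npy");st=arm.read_state()
print(inv(q,st["position"]).round(1),st["ee_rot"],st["clock"])
crop(s["img"],190,60,440,270,"s3.png",3)
E
```

```text
[[-104.8  -52.   323.2]] [-1.25168873e-01  9.92135209e-01 -2.29463670e-04 -6.54104795e-04] 4.65
```

View pics/s3.png

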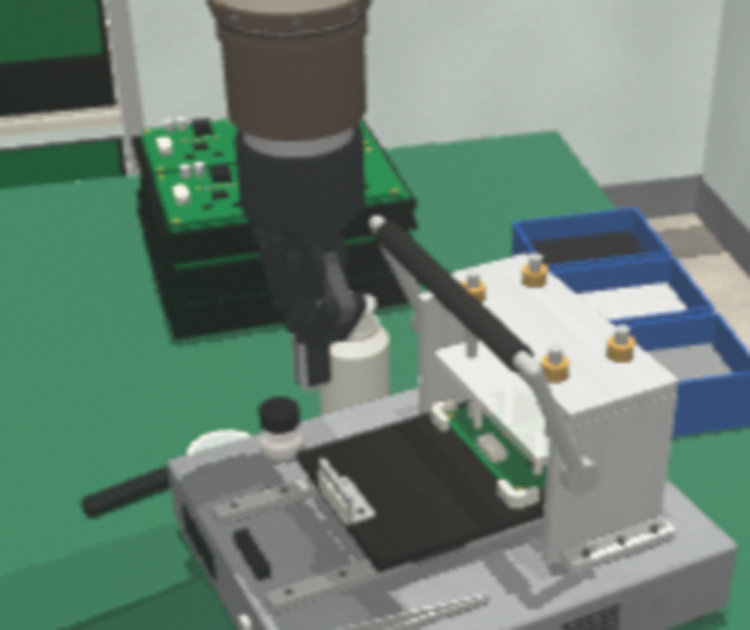

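Emit:
{"fn": "apply_moves", "kwargs": {
  "increments": [
    [[-0.2,0.5,0.06,0,0,-0.02,-1],[-0.65,0.52,0.12,0,0,-0.03,-1],[-0.65,0.52,0.12,0,0,-0.03,-1],[-0.65,0.52,0.12,0,0,-0.03,-1]]
  ]
}}

```text
clock: 5.05
position: [565.7, 67.4, 310.5]
ee_rot: [-0.131, 0.991, -0.0, -0.002]
contact_force: [-0.5, -0.1, -0.1]
gripper_width: -0.1
```

```bash
python3 - <<'E'
from ov import *
s=arm.get_image("side");t=arm.get_image("top");q=np.load("jig.npy");st=arm.read_state()
P=st["position"];print(inv(q,P).round(1),st["ee_rot"],st["clock"],st["contact_force"])
print("tip73 proj",proj(s,P-[0,0,73]),proj(s,P-[0,0,86]))
crop(s["img"],250,100,450,250,"s4.png",4);crop(t["img"],220,120,400,260,"t4.png",4)
E
```

```text
[[-42.6  -0.8 312.1]] [-1.30972225e-01  9.91386012e-01 -1.15511189e-04 -1.95630487e-04] 5.15 [ 0.17035736 -0.65621521  0.05549273]
tip73 proj [[311.66049808 173.00387866]] [[311.83206644 178.22224566]]
```

View pics/s4.png

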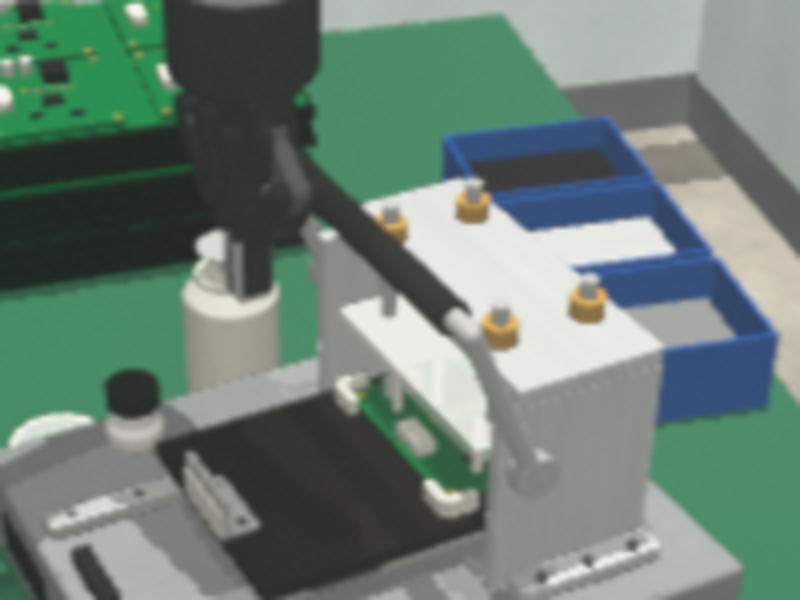

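View pics/t4.png

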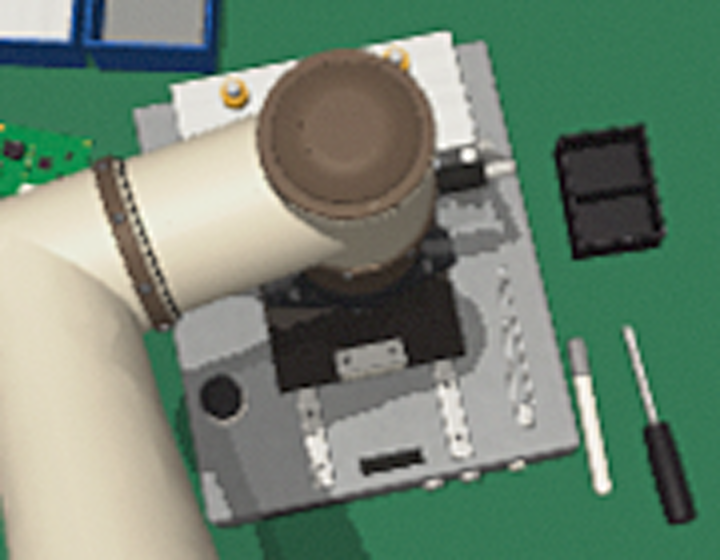

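Emit:
{"fn": "apply_moves", "kwargs": {
  "increments": [
    [[-0.15,0.01,0,0,0,0.05,-1],[-0.3,0.01,0,0,0,0.05,-1],[-0.4,0.01,0,0,0,0.05,-1],[-0.5,0.01,0,0,0,0.05,-1],[-0.6,0.01,0,0,0,0.05,-1],[-0.7,0.01,0,0,0,0.05,-1],[-0.8,0.01,0,0,0,0.05,-1]]
  ]
}}

```text
clock: 5.85
position: [641.1, 89.4, 313.3]
ee_rot: [-0.119, 0.993, -0.001, -0.002]
contact_force: [-5.3, -1.2, 3.7]
gripper_width: 0.1
```

Emit:
{"fn": "apply_moves", "kwargs": {
  "increments": [
    [[-0.08,0.01,0,0,0,0,-1],[-0.16,0.01,0,0,0,0,-1],[-0.24,0.01,0,0,0,0,-1],[-0.32,0.01,0,0,0,0,-1]]
  ]
}}

```text
clock: 6.25
position: [673.4, 98.8, 311.7]
ee_rot: [-0.119, 0.993, -0.0, -0.001]
contact_force: [-3.4, -3.3, 0.5]
gripper_width: 0.5
```

```bash
python3 - <<'E'
from ov import *
s=arm.get_image("side");q=np.load("jig.npy");st=arm.read_state()
P=st["position"];print(inv(q,P).round(1),st["ee_rot"],st["clock"],st["contact_force"])
crop(s["img"],250,100,450,250,"s5.png",4)
E
```

```text
[[ 71.5   4.8 311.1]] [-1.19375636e-01  9.92849126e-01 -1.68490682e-04 -2.03178648e-04] 6.3 [-0.44157678 -2.57171179  1.49535997]
```

View pics/s5.png

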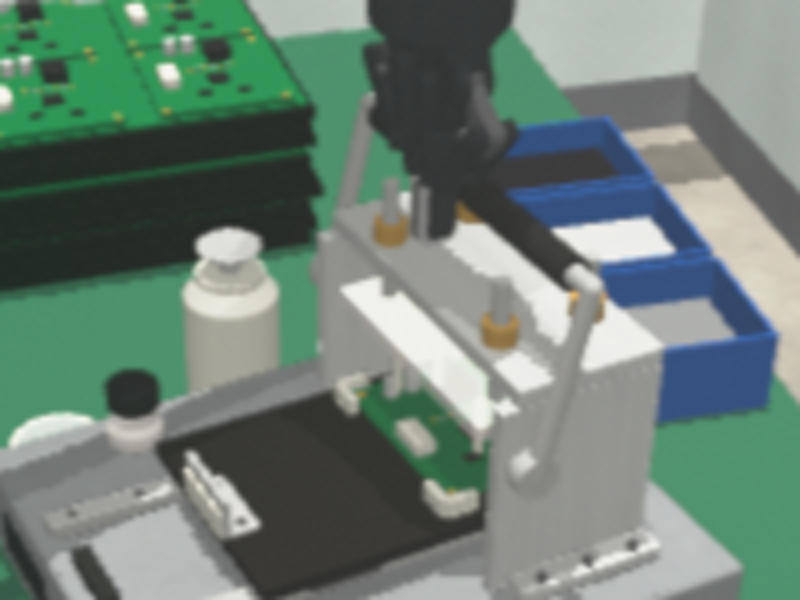

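Emit:
{"fn": "apply_moves", "kwargs": {
  "increments": [
    [[-0.05,0,0,0,0,0,-1],[-0.09,0,0,0,0,0,-1],[-0.09,0,0,0,0,0,-1]]
  ]
}}

```text
clock: 6.6
position: [681.2, 101.4, 310.2]
ee_rot: [-0.119, 0.993, -0.0, -0.003]
contact_force: [-4.8, -3.1, -2.4]
gripper_width: -0.2
```

Emit:
{"fn": "apply_moves", "kwargs": {
  "increments": [
    [[-0.04,0,0,0,0,0,-1],[-0.04,0,0,0,0,0,-1]]
  ]
}}

```text
clock: 6.8
position: [681.9, 101.5, 310.2]
ee_rot: [-0.119, 0.993, -0.001, -0.008]
contact_force: [-14.9, -4.0, 1.5]
gripper_width: -0.3
```

Emit:
{"fn": "apply_moves", "kwargs": {
  "increments": [
    [[-0.02,0,0,0,0,0,-1],[-0.02,0,0,0,0,0,-1]]
  ]
}}

```text
clock: 7.0
position: [682.2, 101.6, 310.2]
ee_rot: [-0.119, 0.993, -0.001, -0.01]
contact_force: [-20.9, -3.6, 3.9]
gripper_width: -0.1
```

Emit:
{"fn": "apply_moves", "kwargs": {
  "increments": [
    [[0.2,0,0,0,0,0,-1],[0.6,0,0,0,0,0,-1],[1,0,0,0,0,0,-1],[1,0,0,0,0,0,-1]]
  ]
}}

```text
clock: 7.4
position: [587.5, 78.9, 312.6]
ee_rot: [-0.12, 0.993, 0.001, 0.0]
contact_force: [1.1, 0.6, 0.5]
gripper_width: 0.2
```

```bash
python3 - <<'E'
from ov import *
s=arm.get_image("side");q=np.load("jig.npy");st=arm.read_state()
P=st["position"];print(inv(q,P).round(1),st["ee_rot"],st["clock"],st["contact_force"])
overlay(s,q,"s6.png",250,100,450,250,th=0.8,lipx=-66)
E
```

```text
[[-15.4   5.5 313.2]] [-1.20095332e-01  9.92759970e-01  7.37375227e-04  2.05165345e-03] 7.45 [1.14428146 0.74721543 0.10671156]
```

View pics/s6.png

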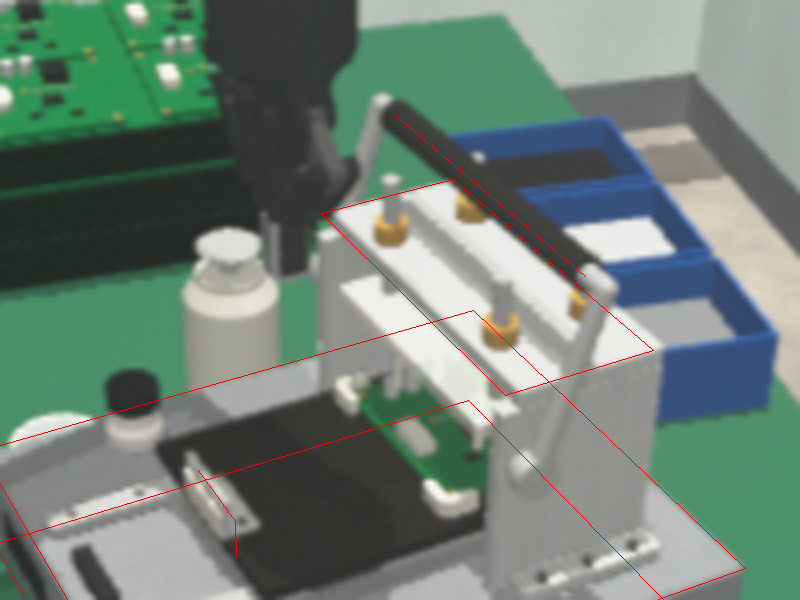

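Emit:
{"fn": "apply_moves", "kwargs": {
  "increments": [
    [[0.17,-0.05,0.3,0,0,0,-1],[0.17,-0.05,0.6,0,0,0,-1],[0.17,-0.05,1,0,0,0,-1],[0.17,-0.05,1,0,0,0,-1],[0.17,-0.05,1,0,0,0,-1]]
  ]
}}

```text
clock: 7.95
position: [577.2, 71.1, 212.4]
ee_rot: [-0.12, 0.993, -0.0, 0.001]
contact_force: [0.4, 0.9, 0.3]
gripper_width: -0.6
```

```bash
python3 - <<'E'
from ov import *
s=arm.get_image("side");t=arm.get_image("top");q=np.load("jig.npy");st=arm.read_state()
P=st["position"];print(inv(q,P).round(1),st["ee_rot"],st["clock"],st["contact_force"])
crop(s["img"],265,160,385,250,"s7.png",6);crop(t["img"],250,130,370,260,"t7.png",4)
E
```

```text
[[-2.950e+01  2.000e-01  2.142e+02]] [-1.20064219e-01  9.92762723e-01  2.85481178e-04  2.58413507e-03] 8.05 [-0.0822383   0.42302823 -0.58183476]
```

View pics/s7.png

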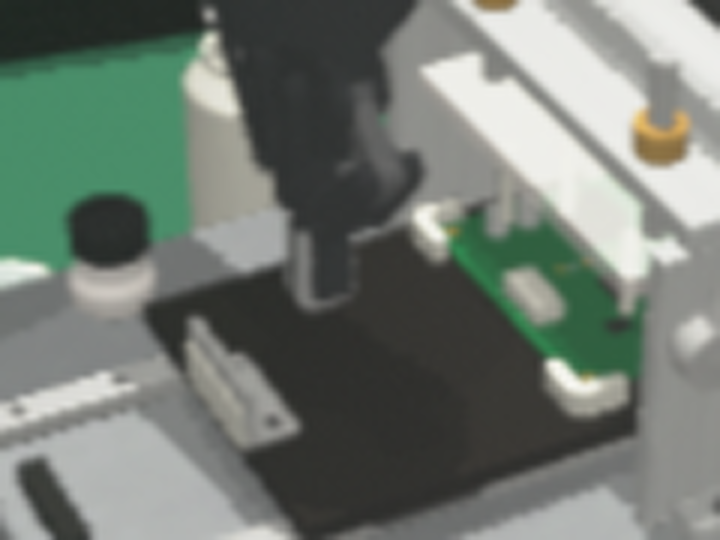

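View pics/t7.png

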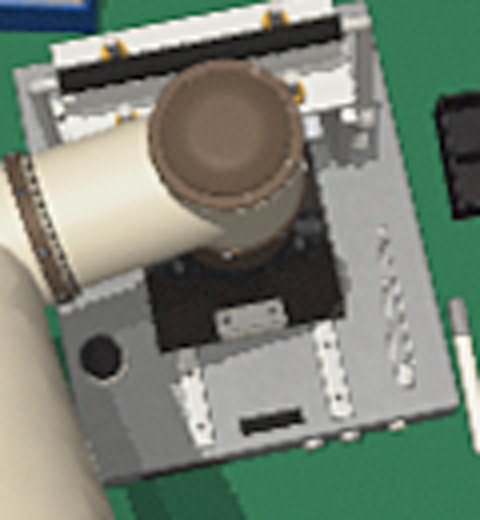

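Emit:
{"fn": "apply_moves", "kwargs": {
  "increments": [
    [[0,0,0.15,0,0,0,-1],[0,0,0.3,0,0,0,-1],[0,0,0.31,0,0,0,-1],[0,0,0.31,0,0,0,-1]]
  ]
}}

```text
clock: 8.45
position: [576.5, 70.7, 182.5]
ee_rot: [-0.12, 0.993, 0.0, 0.001]
contact_force: [0.6, 0.2, -0.5]
gripper_width: -0.1
```

```bash
python3 - <<'E'
from ov import *
s=arm.get_image("side");q=np.load("jig.npy");st=arm.read_state()
P=st["position"];print(inv(q,P).round(1),st["ee_rot"],st["clock"],st["contact_force"])
crop(s["img"],265,160,385,250,"s8.png",6)
E
```

```text
[[-30.5   0.  182.7]] [-1.19818456e-01  9.92794315e-01  2.34588893e-04  1.71174563e-03] 8.5 [-1.3888232  -0.04461501  0.12215696]
```

View pics/s8.png

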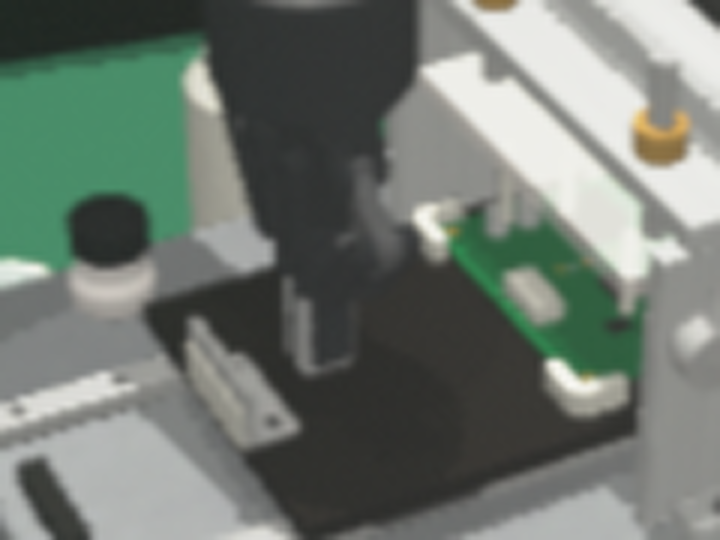

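Emit:
{"fn": "apply_moves", "kwargs": {
  "increments": [
    [[0.08,0,0,0,0,0,-1],[0.13,0,0,0,0,0,-1],[0.17,0,0,0,0,0,-1],[0.21,0,0,0,0,0,-1],[0.25,0,0,0,0,0,-1],[0.29,0,0,0,0,0,-1],[0.33,0,0,0,0,0,-1]]
  ]
}}

```text
clock: 9.2
position: [544.1, 62.8, 181.2]
ee_rot: [-0.12, 0.993, 0.0, 0.001]
contact_force: [2.5, -0.7, -1.2]
gripper_width: 0.0
```

```bash
python3 - <<'E'
from ov import *
s=arm.get_image("side");q=np.load("jig.npy");st=arm.read_state()
P=st["position"];print(inv(q,P).round(1),st["ee_rot"],st["clock"],st["contact_force"])
crop(s["img"],265,160,385,250,"s9.png",6)
E
```

```text
[[-6.490e+01 -1.000e-01  1.812e+02]] [-1.19683924e-01  9.92811868e-01  1.23630353e-04  5.81533173e-04] 9.25 [ 1.02853046 -0.04580817  0.36552609]
```

View pics/s9.png

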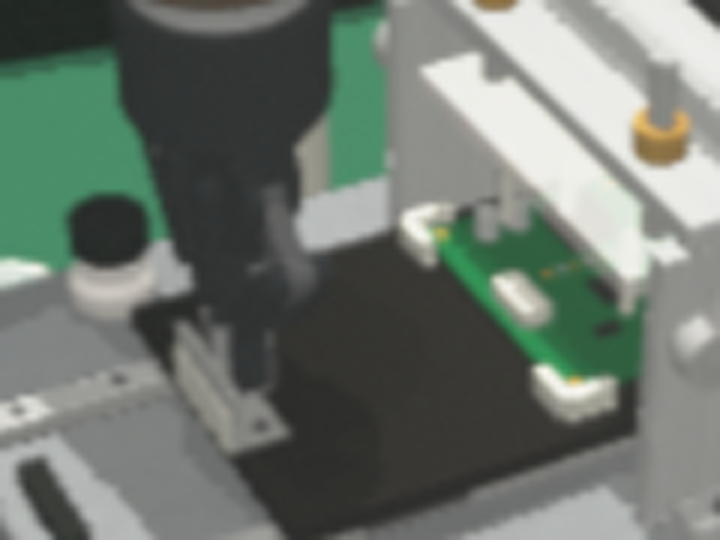

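Emit:
{"fn": "apply_moves", "kwargs": {
  "increments": [
    [[0.05,0,0,0,0,0,-1],[0.11,0,0,0,0,0,-1],[0.18,0,0,0,0,0,-1],[0.25,0,0,0,0,0,-1],[0.32,0,0,0,0,0,-1],[0.39,0,0,0,0,0,-1],[0.46,0,0,0,0,0,-1],[0.53,0,0,0,0,0,-1],[0.6,0,0,0,0,0,-1],[0.65,0,0,0,0,0,-1]]
  ]
}}

```text
clock: 10.25
position: [479.5, 46.9, 181.0]
ee_rot: [-0.12, 0.993, 0.0, -0.0]
contact_force: [3.7, -0.4, 1.5]
gripper_width: -0.1
```

Emit:
{"fn": "apply_moves", "kwargs": {
  "increments": [
    [[0.05,0,0,0,0,0,-1],[0.1,0,0,0,0,0,-1],[0.14,0,0,0,0,0,-1],[0.18,0,0,0,0,0,-1],[0.22,0,0,0,0,0,-1],[0.25,0,0,0,0,0,-1]]
  ]
}}

```text
clock: 10.85
position: [455.6, 41.1, 180.9]
ee_rot: [-0.12, 0.993, 0.0, -0.0]
contact_force: [3.2, -0.1, 0.4]
gripper_width: -0.1
```

```bash
python3 - <<'E'
from ov import *
s=arm.get_image("side");q=np.load("jig.npy");st=arm.read_state()
P=st["position"];print(inv(q,P).round(1),st["ee_rot"],st["clock"],st["contact_force"])
crop(s["img"],235,140,395,260,"s10.png",5)
E
```

```text
[[-155.7   -0.4  180.7]] [-1.19439792e-01  9.92841273e-01  3.87980915e-05 -5.83578364e-04] 10.9 [ 1.87061097 -0.09071078  1.65791845]
```

View pics/s10.png

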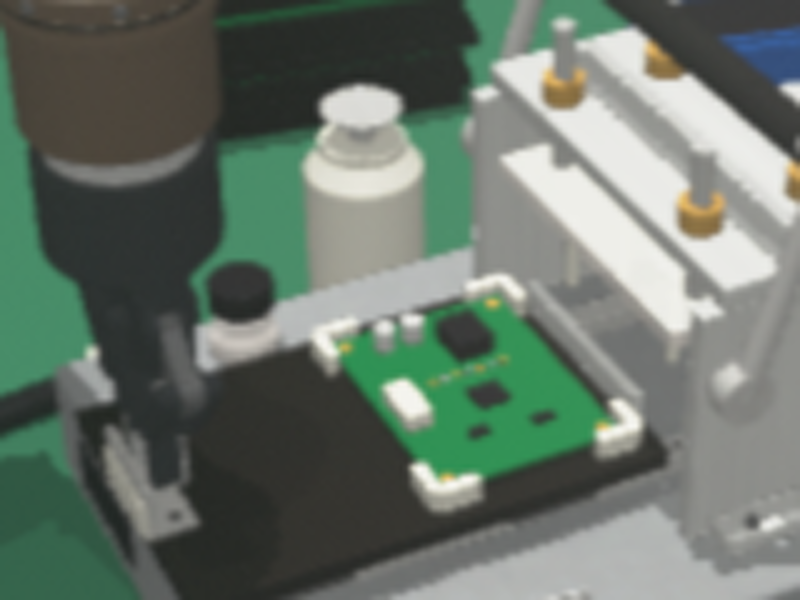

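Nest is nearly out and the board is seated. I'll continue gently until the stop resists.

Emit:
{"fn": "apply_moves", "kwargs": {
  "increments": [
    [[0.03,0,0,0,0,0,-1],[0.05,0,0,0,0,0,-1],[0.05,0,0,0,0,0,-1]]
  ]
}}

```text
clock: 11.2
position: [451.9, 40.3, 180.9]
ee_rot: [-0.12, 0.993, 0.0, 0.001]
contact_force: [6.4, -0.3, -3.0]
gripper_width: 0.1
```

Emit:
{"fn": "apply_moves", "kwargs": {
  "increments": [
    [[0.03,0,0,0,0,0,-1],[0.04,0,0,0,0,0,-1],[0.04,0,0,0,0,0,-1]]
  ]
}}

```text
clock: 11.5
position: [451.2, 40.6, 181.5]
ee_rot: [-0.12, 0.993, 0.001, 0.006]
contact_force: [13.1, 0.2, -7.6]
gripper_width: -0.3
```

Emit:
{"fn": "apply_moves", "kwargs": {
  "increments": [
    [[0.02,0,0,0,0,0,-1],[0.02,0,0,0,0,0,-1]]
  ]
}}

```text
clock: 11.7
position: [450.8, 40.8, 182.0]
ee_rot: [-0.121, 0.993, 0.002, 0.008]
contact_force: [17.1, 0.6, -10.1]
gripper_width: -0.3
```

Emit:
{"fn": "apply_moves", "kwargs": {
  "increments": [
    [[-0.06,0,0,0,0,0,-1],[-0.15,0,0,0,0,0,-1],[-0.25,0,0,0,0,0,-1],[-0.25,0,0,0,0,0,-1],[-0.25,0,-0.2,0,0,0,-1],[-0.25,0,-0.5,0,0,0,-1],[-0.25,0,-0.9,0,0,0,-1],[-0.25,0,-1,0,0,0,-1],[-0.25,0,-1,0,0,0,-1]]
  ]
}}

```text
clock: 12.6
position: [469.7, 44.6, 282.4]
ee_rot: [-0.12, 0.993, 0.001, 0.002]
contact_force: [-0.2, 0.1, 0.3]
gripper_width: 0.3
```

Emit:
{"fn": "apply_moves", "kwargs": {
  "increments": [
    [[0.2,-0.4,-0.2,0,0,0,-1],[0.5,-0.8,-0.5,0,0,0,-1],[0.6,-1,-0.5,0,0,0,-1],[0.6,-1,-0.5,0,0,0,-1]]
  ]
}}

```text
clock: 13.0
position: [433.3, -69.1, 330.2]
ee_rot: [-0.118, 0.993, 0.0, -0.001]
contact_force: [0.2, 0.6, -0.2]
gripper_width: 0.4
```

Emit:
{"fn": "apply_moves", "kwargs": {
  "increments": [
    [[0,-0.4,0,0,0,0,-1],[0,-0.8,0,0,0,0,-1],[0,-1,0,0,0,0,-1],[0,-1,0,0,0,0,-1]]
  ]
}}

```text
clock: 13.4
position: [458.7, -165.3, 328.3]
ee_rot: [-0.118, 0.993, 0.001, -0.002]
contact_force: [-0.4, 0.7, 0.7]
gripper_width: 0.1
```

Emit:
{"fn": "apply_moves", "kwargs": {
  "increments": [
    [[0,-0.4,0,0,0,0,-1],[0,-0.8,0,0,0,0,-1],[0,-1,0,0,0,0,-1],[0,-1,0,0,0,0,-1]]
  ]
}}

```text
clock: 13.8
position: [482.7, -261.8, 328.5]
ee_rot: [-0.119, 0.993, 0.001, -0.002]
contact_force: [-0.4, 0.4, -0.8]
gripper_width: -0.5
```

```bash
python3 - <<'E'
from ov import *
s=arm.get_image("side");t=arm.get_image("top");q=np.load("jig.npy");st=arm.read_state()
P=st["position"];print(inv(q,P).round(1),st["clock"],st["contact_force"])
overlay(s,q,"s11.png",225,110,425,260,th=0.8,lipx=-166);crop(t["img"],220,120,400,260,"t11.png",4)
E
```

```text
[[-199.9 -299.5  329.3]] 13.9 [ 0.5899108  -0.60478491 -0.13517076]
```

View pics/s11.png

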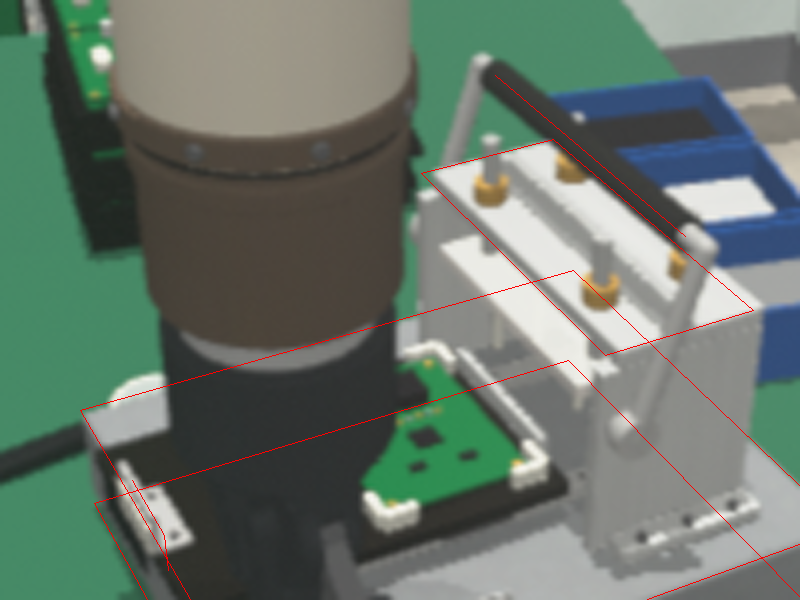

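View pics/t11.png

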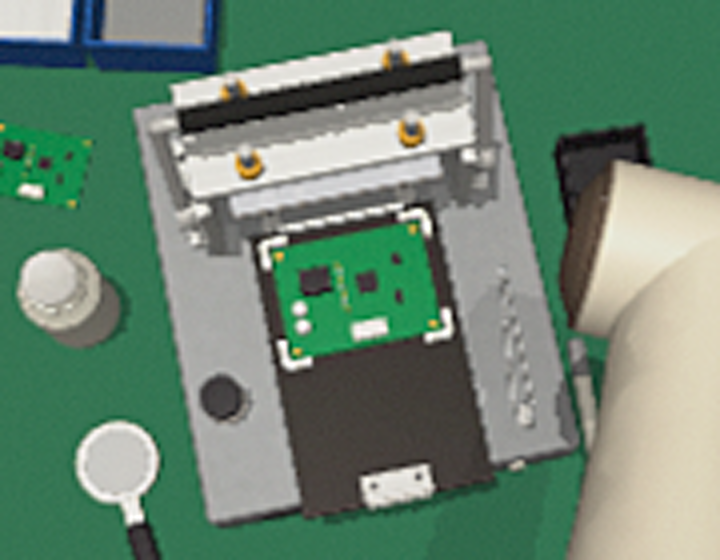

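```bash
python3 - <<'E'
from ov import *
t=arm.get_image("top");q=np.load("jig.npy")
b=cv2.imread("pics/top0.png")
tpl=b[200:218,300:327];r=cv2.matchTemplate(t["img"][:,:,::-1].copy()[225:252,295:340],tpl,cv2.TM_CCOEFF_NORMED)
_,c,_,l=cv2.minMaxLoc(r);u0=np.array([313.,209]);u1=u0+np.array([l[0]+295-300,l[1]+225-200])
print(c,u1,inv(q,at_z(t,u1,100))-inv(q,at_z(t,u0,100)))
F=lambda x,y:(220+(x+.5)/4-.5,120+(y+.5)/4-.5)
for a,c in [((335,348),(361,478)),((405,338),(432,465))]: print(inv(q,at_z(t,F(*c),102))-inv(q,at_z(t,F(*a),102)))
n=arm.get_image("top");d=np.abs(n["img"].astype(int)-b[:,:,::-1]).max(2)
cv2.imwrite("pics/diff.png",(d>40).astype(np.uint8)*255)
E
```

```text
0.7434897422790527 [320. 241.] [[-102.1119825    -1.88153105    0.        ]]
[[-103.5082282    -0.60015786    0.        ]]
[[-101.51630298   -0.78206297    0.        ]]
```

View pics/diff.png

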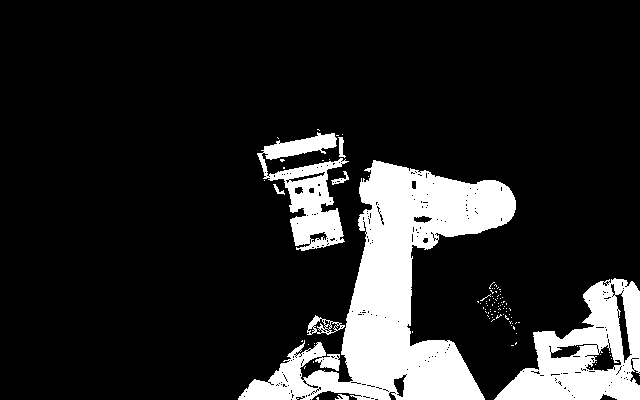

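```bash
python3 -c "
from bench import arm
s=arm.read_state();print(s['clock'],abs(s['joint_vel']).max(),s['contact_force']);print(arm.job_done())"
```

```text
14.0 0.01055008202498128 [-0.0073673   0.36264639  0.17152355]
the job is handed in; nothing more can be done
None
```

The job is handed in at 14.0 s. The handle is fully back, the nest is out at its front stop, and the arm was clear of everything when I handed in.

- **Handle:** I pushed the bar back with the closed fingertips until it met its stop, at about 21 N. The camera overlay of the bar at 0.80 rad matched to within 1–2 px, and the bar stayed there after I let go.
- **Nest:** I hooked the lip from behind with the closed fingers, about 12 mm below its top edge, and drew the nest out until resistance rose to about 17 N. The pictures give a travel of 101–103 mm against the expected 100 mm, which is within measuring error. I then moved off the lip and lifted clear.
- **Board:** In the last pictures it lies inside its four corner guides and looks undisturbed.
- **Bystanders:** Comparing the first and last top views showed no change to the pin jar, tweezers, magnifier or pump bottle. The arm hid parts of the parts bin, flux pen and screwdriver in that last view. The tool passed well above all three and felt no contact.
- **Disagreements:** The networks' bridge and lip marks were off by several pixels between the two cameras. I therefore placed the jig from its deck corners. The clamped bar and bridge appeared 1–3 px from the resulting model.

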